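Lock the full sharps bin and open the fresh one

TASK

The tall sharps bin is full and the short one is its fresh replacement, still closed at the first click. With your fingertips push the lever on the tall bin's lid past its first click, all the way home to the locked stop, and push the short bin's lever back until its drop opening is fully open, never on into its lock. Only push: do not lift the bins out of their brackets, and leave everything else on the bench where it is.

Things in the scene. Friction and masses are not known exactly. Their poses are not given: they have to be found in the camera images.
- tall_lever (a point): centre of the top edge of the tall bin's thumb lever, 233 mm above the bench: an upright white tab 40 wide (x) x 8 thick (y) x 30 mm high on the slide plate (64 x 76 mm, 3.5 mm above the lid). The lid's top is 33.5 mm below this point; from 13 mm above the lid the space before and behind the tab is free. y: the way the slide closes, to the lid's hooded end; z up
- tall_slide (a joint): slide travel in m along +y of its lever: 0 = open stop, drop opening clear; 0.056 = first click, opening just covered; 0.076 = second stop, locked, nose under the hood. Friction 1 N; about 6 N takes it into or out of the click either way, 2 N from there; at 0.070 to 0.074 it snaps over a lip that then holds against 14 N. Starts at 0 to 0.020.
- tall_bin: tall sharps bin: yellow plastic tub and lid, 200 mm high to the lid's top, full and heavy (about 2 kg); it cannot tip or slide in its low white bracket (140 x 190 x 45 mm, fixed to the bench) but can be lifted straight up. Origin: centre of its underside, 4 mm above the bench; z up, y along the lid to its hooded end. Lid 122 x 170 mm (x, y)
- short_lever (a point): centre of the top edge of the short bin's thumb lever, 148 mm above the bench: an upright white tab 40 wide (x) x 8 thick (y) x 30 mm high on the slide plate (64 x 76 mm, 3.5 mm above the lid). The lid's top is 33.5 mm below this point; from 13 mm above the lid the space before and behind the tab is free. y: the way the slide closes, to the lid's hooded end; z up
- short_slide (a joint): slide travel in m along +y of its lever: 0 = open stop, drop opening clear; 0.056 = first click, opening just covered; 0.076 = second stop, locked, nose under the hood. Friction 1 N; about 6 N takes it into or out of the click either way, 2 N from there; at 0.070 to 0.074 it snaps over a lip that then holds against 14 N. Starts in the first click.
- short_bin: short sharps bin: yellow plastic tub and lid, 115 mm high to the lid's top, empty (about 0.25 kg), held in the bracket by a light clip; it cannot tip or slide in its low white bracket (140 x 190 x 45 mm, fixed to the bench) but can be lifted straight up. Origin: centre of its underside, 4 mm above the bench; z up, y along the lid to its hooded end. Same lid as the tall bin
- amber_bottle: bystander, to be left where it is: brown glass bottle with black cap, 50 mm across, 110 mm high; origin at the centre of its underside
- saline_bottle: bystander, to be left where it is: clear glass bottle, 72 mm across, 165 mm high; origin at the centre of its underside
- vial: bystander, to be left where it is: small glass vial, 22 mm across, 45 mm high, standing between the two bins; origin at the centre of its underside
- tape_roll: bystander, to be left where it is: roll of tape lying flat, 84 mm across, 25 mm high; origin at the centre of its underside
- syringe: bystander, to be left where it is: capped syringe lying flat, 160 mm long, 19 mm high; origin at the centre of its underside
- instrument_jar: bystander, to be left where it is: glass jar with scissors and forceps standing in it, 76 mm across, 165 mm high to their tips; origin at the centre of its underside
- kidney_dish: bystander, to be left where it is: white enamel kidney dish, 210 x 110 mm, 45 mm high, beyond the bins; origin at the centre of its underside

How it is judged:
At the end, for the whole second after the job is handed in: The tall bin's slide is home in its lock (beyond 72.5 mm of its 76 mm travel), the short bin's slide is open (within 8 mm of its open stop, so that the drop opening is clear), and both bins sit in their brackets (within 6 mm) (value of joint tall_slide above 0.0725 m and value of joint short_slide below 0.008 m and distance of each of tall_bin, short_bin from where it was at the start of the episode below 0.006 m); the robot touches nothing.
It fails at once if a bin was lifted in its bracket (by more than 12 mm) (distance of any of tall_bin, short_bin from where it was at the start of the episode above 0.012 m).
It fails at once if the fresh short bin's slide was pushed on towards its lock (beyond 64 mm) (value of joint short_slide above 0.064 m).
It fails at once if something else on the bench was moved by more than 30 mm, lifted or knocked over (distance of any of amber_bottle, saline_bottle, vial, tape_roll, syringe, instrument_jar, kidney_dish from where it was at the start of the episode above 0.03 m or angle between any of amber_bottle, saline_bottle, vial, tape_roll, syringe, instrument_jar, kidney_dish's own z axis and vertical above 0.5 rad).
It also fails if it takes over 45 s, if anything falls off the work surface, if the arm or the gripper's body presses on something with over 40 N, if the wrist force passes 120 N, or if a joint passes its speed limit or range.

ROBOT

A 7-joint arm with a two-finger parallel gripper is mounted at the origin on the work surface. World frame = base frame: x ahead of the robot, y to its left, z up, the work surface at z = 0. Lengths are in m, angles in rad, forces in N, time in s.
With the tool pointing down it reaches from about 0.425 to 0.925 m from the base axis. Payload 6.8 kg.
Tool frame: the origin (TCP) lies at the very end of the fingers, on their centre line; the grasp point (between the pads) lies 19 mm behind it; z points along the fingers, y is the line along which they close (so a half turn about z gives the same grasp; the last joint's range is limited). The gripper opens to 85 mm and grips with 20 to 120 N. Pads are 22 mm wide; open, the fingers measure 114 mm over their backs; the gripper's body (76 mm by 85 mm) begins 54 mm behind the grasp point. The pads swing forward as they close: fully open they stand 13 mm farther back than shut.
Start: joints at [1.217, 0.477, 0.022, 1.555, -0.011, 1.109, -0.083], TCP at [0.164, -0.655, 0.231] pointing down, gripper open.
Joint ranges: [-2.96, 2.96], [-0.34, 2.1], [-1.41, 1.46], [0.24, 2.44], [-1.37, 4.51], [0.17, 1.92], [-2.96, 2.96]. Speed limits (rad/s): [2.39, 2.39, 3.14, 3.14, 3.14, 3.14, 3.14].

INTERFACE

Orientations are given as a rotation vector (axis times angle).
In Python, from bench import get_obs, viewer, r gives the robot as it stands. The module is installed in compiled form; this text tells all that it offers.
- The arm moves only by the tool play_rows, never from a script. Its argument "commands" is a list that holds one entry, the list of rows, each a list of 5 numbers: the gripper's target within -1 to 1 (shut at 1, half-way at 0, fully open at -1), then the shift along the tool's x, y, z scaled (see below), then the turn about the tool's z scaled (see below). A call has 1 to 12 rows; each row is the pose to reach, as a shift and turn from the pose commanded when the call began, along the tool's axes at that moment; what a row does not reach only later rows make up. The controller multiplies each number of a shift by 0.2 m and each number of a turn by pi/2 rad. A row lasts 1/12 s, in which the tool goes at most 41.7 mm and 7.16 degrees, less where a joint would pass 70% of its speed; a pose out of reach is approached as far as the arm can. A call with a number of a shift or a turn outside -1 to 1 is refused whole. A call with a gripper value outside its range is refused whole. The fingers move at their own pace and stop on an object; "grip_force" is the grip in N (left out, the last holds). Time passes only in rows, so rows that repeat a pose let the fingers close. It gives the time, the measured TCP pose, the force, the opening and the grip force at its end, in the units of the state.
- get_obs(): the state, without advancing time (a new reading comes with each control period).
- viewer.grab_frame(name): name is "scene" or "top" or "wrist"; returns a dict with "pixels" (400x640x3 uint8, red, green, blue), "fovy" (degrees; the focal length in pixels is half the picture's height over the tangent of half this angle, whatever the lens; pixels are square), "cx", "cy" (the principal point, pixels), "distortion" ([k1, k2, p1, p2, k3] as OpenCV has them; the pictures are not rectified), "world_to_cam" (4x4, takes a point from world to camera coordinates); the wrist camera has in their place "hand_eye" (4x4, takes a point from camera to tool coordinates, whose origin is the TCP and whose axes are the flange's). Camera axes: x right, y up, looking along -z (the intrinsics and any distortion apply to the point x, -y, -z); pixel columns grow to the right and rows downward; lengths in m; the calibration is good to about 2 mm. A picture is of the moment at which its call begins: read the wrist's pose just before it. There is no depth.
- r.hand_in(): hands the job in; it is judged then, once.
Trained networks look in a picture, given as the dict that the camera call returned (one of the last four; its "shot" number tells which), for a name from the list of things; names that differ only in an ending like _2 or _b are one class to them, and where a whole thing is asked for, a point or a joint stands for the part that bears it (a point fixed in the world has none). Each returns a list of dicts, best first, with "score" (0 to 1); they miss things now and then, are a little off and sometimes report something else, mostly with a low value. They report only what shows in the picture. A call takes as long as a camera call.
- viewer.trace(picture, thing): "pixels" (400x640 bool, what is visible of it) and "rect" ([left, top, right, bottom] in pixels, round what is visible of it).
The state is a dict: "clock": time; "joints": joint angles; "qvel": joint speeds; "tau": joint torques, N m; "tcp_pos": TCP position; "orientation": TCP orientation; "contact_force": force on the tool from outside, world axes, zero at the start; "moment": the same for the moment, N m; "grip_width": finger opening in m; "gripper_force": force on a finger pad.
Only numpy, scipy, OpenCV 4.12 (cv2) and the standard library are available. Lean on these libraries where they do the work, as an engineer would, in place of code of your own. Each camera call takes 0.05 s, during which the arm holds its last target. There are 200 camera calls.

## Working session

There is one attempt and no reset: what is moved stays moved. The work goes in short steps, Python scripts to look and compute and a tool call to move; the robot and the scene stay as the last step left them, time stands still between calls to the robot, and variables do not carry over. Pictures are saved under pics/ and viewed, at most 10 in all, crops included, and the job is handed in when it is done.

Besides the shell and the picture viewer there is one more tool, called after "Call:" in YAML: its name, and indented under it one key for each argument. play_rows: Moves the arm, as the interface text tells. Shifts and turns lie within -1 to 1; 1 stands for 0.2 m of shift or pi/2 rad of turn. Its arguments: {"type":"object","properties":{"commands":{"type":"array","items":{"type":"array","items":{"type":"array","items":{"type":"number","minimum":-1,"maximum":1}}}},"grip_force":{"type":"number"}},"required":["commands"]}

```bash
mkdir -p pics; cat > h.py <<'E'
import numpy as np, cv2
from scipy.spatial.transform import Rotation as R
from bench import get_obs, viewer, r
def K(f):
    fl=200/np.tan(np.radians(f["fovy"])/2)
    return np.array([[fl,0,f["cx"]],[0,fl,f["cy"]],[0,0,1.]])
def w2c(f,o=None):
    if "world_to_cam" in f: return np.array(f["world_to_cam"])
    T=np.eye(4);T[:3,:3]=R.from_rotvec(o["orientation"]).as_matrix();T[:3,3]=o["tcp_pos"]
    return np.linalg.inv(T@np.array(f["hand_eye"]))
def ray(f,px,M):
    u=cv2.undistortPoints(np.array(px,float).reshape(-1,1,2),K(f),np.array(f["distortion"],float))[:,0]
    d=np.c_[u[:,0],-u[:,1],-np.ones(len(u))]@M[:3,:3]
    return -M[:3,:3].T@M[:3,3],d
def atz(f,px,M,z):
    c,d=ray(f,px,M); return c+d*((z-c[2])/d[:,2])[:,None]
def proj(f,P,M):
    p=np.atleast_2d(P)@M[:3,:3].T+M[:3,3]; p=p*[1,-1,-1]
    return cv2.projectPoints(p,np.zeros(3),np.zeros(3),K(f),np.array(f["distortion"],float))[0][:,0]
def save(f,n): cv2.imwrite("pics/"+n,np.ascontiguousarray(f["pixels"][...,::-1]))
E
python3 - <<'E'
from h import *
o=get_obs();print({k:np.round(v,3) for k,v in o.items()})
for n in("scene","top"):
    f=viewer.grab_frame(n);save(f,n+".png");M=w2c(f)
    print(n,np.round(-M[:3,:3].T@M[:3,3],3))
    for t in("tall_lever","short_lever","tall_bin","short_bin","vial","saline_bottle","instrument_jar","amber_bottle"):
        for d in viewer.trace(f,t)[:2]:
            ys,xs=np.nonzero(d["pixels"]);z={"tall_lever":.233,"short_lever":.148}.get(t,.05)
            print(t,round(d["score"],2),np.round(d["rect"]),len(xs),np.round(atz(f,[xs.mean(),ys.mean()],M,z),3))
E
```

```text
{'clock': np.float64(0.0), 'joints': array([ 1.217,  0.478,  0.022,  1.556, -0.012,  1.109, -0.083]), 'qvel': array([ 0.   , -0.001,  0.   ,  0.   , -0.002,  0.002, -0.001]), 'tau': array([ 1.0000e-03, -5.9644e+01,  1.6080e+00, -2.8119e+01,  1.2000e-02,
        9.0000e-03, -0.0000e+00]), 'tcp_pos': array([ 0.164, -0.654,  0.23 ]), 'orientation': array([-3.116e+00, -3.850e-01,  1.000e-03]), 'contact_force': array([-0.509,  0.517,  0.255]), 'moment': array([-0.01 , -0.034,  0.005]), 'gripper_force': np.float64(0.0), 'grip_width': np.float64(0.085)}
scene [ 0.862 -0.479  0.986]
tall_lever 0.58 [294. 122. 323. 145.] 421 [[0.504 0.132 0.233]]
short_lever 0.74 [256. 219. 283. 253.] 599 [[ 0.545 -0.16   0.148]]
tall_bin 0.83 [291. 113. 357. 182.] 3523 [[0.488 0.251 0.05 ]]
short_bin 0.65 [241. 212. 305. 285.] 3107 [[ 0.533 -0.143  0.05 ]]
vial 0.38 [305. 213. 308. 223.] 55 [[ 0.57  -0.016  0.05 ]]
saline_bottle 0.78 [238. 322. 278. 360.] 1058 [[ 0.632 -0.374  0.05 ]]
instrument_jar 0.75 [369. 105. 395. 140.] 659 [[0.622 0.425 0.05 ]]
amber_bottle 0.61 [251. 179. 271. 208.] 411 [[ 0.407 -0.017  0.05 ]]
top [ 0.403 -0.004  1.484]
tall_lever 0.74 [180. 183. 208. 214.] 649 [[0.592 0.367 0.233]]
tall_lever 0.56 [256. 219. 289. 254.] 613 [[0.49  0.151 0.233]]
short_lever 0.57 [364. 214. 394. 242.] 530 [[ 0.529 -0.146  0.148]]
tall_bin 0.95 [233. 195. 298. 265.] 2704 [[0.53  0.201 0.05 ]]
tall_bin 0.21 [175. 234. 202. 260.] 393 [[0.475 0.432 0.05 ]]
short_bin 0.98 [349. 194. 413. 255.] 2330 [[ 0.547 -0.163  0.05 ]]
saline_bottle 0.66 [438. 186. 465. 213.] 636 [[ 0.635 -0.377  0.05 ]]
instrument_jar 0.81 [180. 181. 209. 212.] 655 [[0.62  0.421 0.05 ]]
instrument_jar 0.16 [276. 137. 337. 172.] 1842 [[0.778 0.074 0.05 ]]
amber_bottle 0.61 [323. 263. 342. 281.] 216 [[ 0.404 -0.014  0.05 ]]
```

```bash
python3 - <<'E'
import cv2,numpy as np
a=cv2.imread("pics/top.png")[150:300,150:480];b=cv2.imread("pics/scene.png")[90:300,220:400]
cv2.imwrite("pics/c.png",np.vstack([cv2.resize(a,(792,360),interpolation=2)]))
cv2.imwrite("pics/c2.png",cv2.resize(b,None,fx=2.8,fy=2.8,interpolation=2))
E
```

```text
(no output)
```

View pics/c.png

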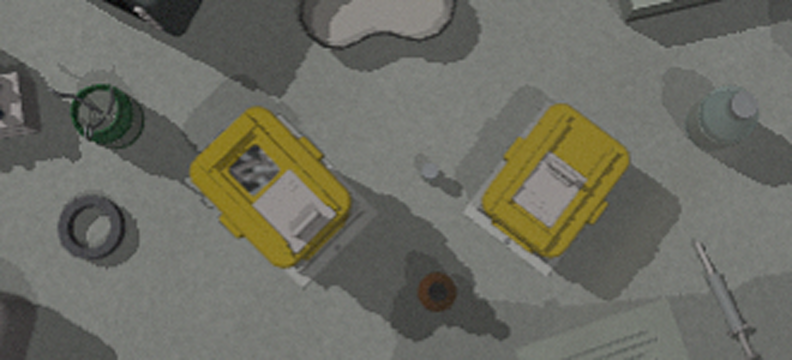

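View pics/c2.png

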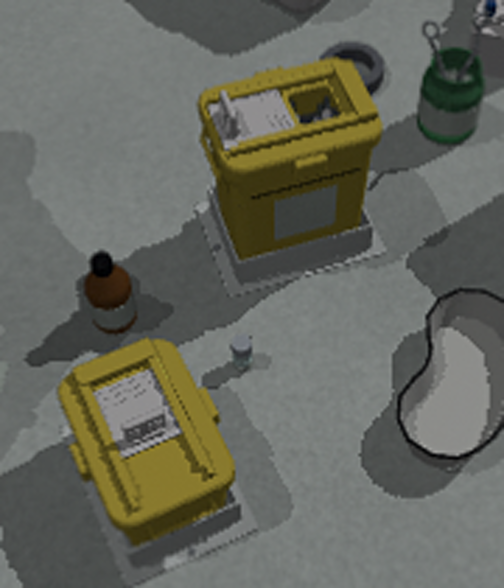

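The top view (up = +x, left = +y) shows the tall bin's opening at crop (255,165), with its tab at the lower right (305,228), so that slide closes up-left. The short bin's plate covers its opening, with the tab at (565,172) on the plate's upper-right edge, so its hood is lower-left and it opens up-right. Next I'll measure the lids' frames.

```bash
cat > lid.py <<'E'
from h import *
f=viewer.grab_frame("top");M=w2c(f)
hsv=cv2.cvtColor(f["pixels"],cv2.COLOR_RGB2HSV)
y=cv2.inRange(hsv,(18,120,70),(35,255,255))
for n,z,box,s in(("tall",.2,(220,185,310,275),np.array([1,1])),("short",.115,(340,185,425,262),np.array([-1,1]))):
    m=np.zeros_like(y);m[box[1]:box[3],box[0]:box[2]]=y[box[1]:box[3],box[0]:box[2]]
    ys,xs=np.nonzero(m);P=atz(f,np.c_[xs,ys],M,z)[:,:2].astype(np.float32)
    c,wh,a=cv2.minAreaRect(P)
    b=cv2.boxPoints((c,wh,a));e=[b[1]-b[0],b[2]-b[1]];L=max(e,key=np.linalg.norm);L/=np.linalg.norm(L)
    if L@s<0:L=-L
    print(n,"c",np.round(c,3),"wh",np.round(wh,3),"closing dir",L.round(3))
    if n=="short":L2=-L;print("short real closing",L2)
    # white bits inside lid, profile along L
    X=np.array([-L[1],L[0]])
    t=np.arange(-.085,.086,.004)
    row=[]
    for q in t:
        pts=[(*(np.array(c)+L*q+X*w),z+.0035) for w in np.linspace(-.015,.015,7)]
        uv=np.round(proj(f,pts,M)).astype(int)
        row.append(int(hsv[uv[:,1],uv[:,0],1].mean())*1000+int(hsv[uv[:,1],uv[:,0],2].mean()))
    print([(round(q*1000),v//1000,v%1000) for q,v in zip(t,row)])
    for e in(-.08,.08):print("end",proj(f,[(*(np.array(c)+L*e),z)],M))
E
python3 lid.py
```

```text
tall c [0.517 0.18 ] wh [0.176 0.137] closing dir [0.705 0.709]
[(-85, 166, 86), (-81, 159, 80), (-77, 174, 98), (-73, 25, 101), (-69, 13, 102), (-65, 14, 97), (-61, 13, 85), (-57, 11, 138), (-53, 9, 134), (-49, 12, 124), (-45, 11, 129), (-41, 10, 143), (-37, 11, 145), (-33, 11, 145), (-29, 12, 145), (-25, 12, 146), (-21, 11, 145), (-17, 10, 143), (-13, 10, 145), (-9, 10, 143), (-5, 10, 146), (-1, 10, 144), (3, 110, 135), (7, 131, 127), (11, 11, 96), (15, 6, 89), (19, 9, 90), (23, 8, 89), (27, 8, 103), (31, 11, 89), (35, 10, 78), (39, 11, 85), (43, 9, 77), (47, 7, 58), (51, 91, 77), (55, 184, 112), (59, 180, 93), (63, 177, 88), (67, 183, 117), (71, 192, 140), (75, 194, 139), (79, 191, 139), (83, 201, 139)]
end [[282.80720367 248.86021964]]
end [[243.67060334 207.42324724]]
short c [ 0.541 -0.154] wh [0.137 0.175] closing dir [-0.805  0.593]
short real closing [ 0.80484   -0.5934919]
[(-85, 176, 135), (-81, 178, 139), (-77, 179, 138), (-73, 174, 140), (-69, 182, 137), (-65, 181, 138), (-61, 176, 139), (-57, 179, 138), (-53, 184, 136), (-49, 177, 138), (-45, 178, 138), (-41, 179, 139), (-37, 179, 138), (-33, 177, 138), (-29, 178, 136), (-25, 24, 136), (-21, 8, 126), (-17, 10, 143), (-13, 14, 96), (-9, 11, 126), (-5, 14, 120), (-1, 11, 145), (3, 10, 144), (7, 10, 144), (11, 10, 144), (15, 10, 145), (19, 12, 146), (23, 10, 144), (27, 11, 143), (31, 10, 144), (35, 12, 141), (39, 11, 145), (43, 7, 143), (47, 18, 138), (51, 163, 133), (55, 172, 122), (59, 180, 137), (63, 179, 138), (67, 180, 140), (71, 179, 140), (75, 178, 133), (79, 170, 105), (83, 167, 101)]
end [[396.62574665 204.09260102]]
end [[364.13730493 246.79084865]]
```

```bash
cat >> h.py <<'E'
def plan(p,ang=None,o=None):
    o=o or get_obs();A=R.from_rotvec(o["orientation"]).as_matrix()
    d=A.T@(np.array(p)-o["tcp_pos"])
    x=A[:,0];cur=np.degrees(np.arctan2(x[1],x[0]))
    t=0 if ang is None else -((ang-cur+180)%360-180)/90
    return np.round(d/.2,3),round(t,3),"xang",round(cur,2),"tilt",np.round(A[:,2],3)
E
python3 - <<'E'
from h import *
c=np.array([.541,-.154]);L=np.array([-.805,.593])
p=c+L*.06;print(p,plan([*p,.30],-36.4))
f=viewer.grab_frame("wrist");print(np.round(f["hand_eye"],3),f["fovy"])
E
```

```text
[ 0.4927  -0.11842] (array([ 2.245, -2.201, -0.343]), np.float64(0.561), 'xang', np.float64(14.08), 'tilt', array([ 0., -0., -1.]))
[[-0.     0.966  0.259  0.066]
 [ 1.     0.    -0.    -0.001]
 [-0.     0.259 -0.966 -0.142]
 [ 0.     0.     0.     1.   ]] 68.48685670153378
```

Call:
play_rows:
  commands:
    - [[1,0.3,-0.3,-0.34,0],[1,1,-1,-0.34,0],[1,1,-1,-0.34,0],[1,1,-1,-0.34,0],[1,1,-1,-0.34,0],[1,1,-1,-0.34,0],[1,1,-1,-0.34,0],[1,1,-1,-0.34,0],[1,1,-1,-0.34,0],[1,1,-1,-0.34,0]]

```text
clock: 1.83
tcp_pos: [0.3093, -0.4125, 0.2996]
orientation: [3.117, 0.386, -0.0]
contact_force: [0.5, -0.8, 0.7]
grip_width: -0.0003
gripper_force: 0.0
```

Call:
play_rows:
  commands:
    - [[1,1,-1,0,0.56],[1,1,-1,0,0.56],[1,1,-1,0,0.56],[1,1,-1,0,0.56],[1,1,-1,0,0.56],[1,1,-1,0,0.56],[1,1,-1,0,0.56],[1,1,-1,0,0.56],[1,1,-1,0,0.56],[1,1,-1,0,0.56]]

```text
clock: 2.67
tcp_pos: [0.4554, -0.1696, 0.2989]
orientation: [-2.986, 0.977, 0.001]
contact_force: [-0.8, -0.7, -0.4]
grip_width: 0.0003
gripper_force: 0.0
```

```bash
python3 - <<'E'
from h import *
c=np.array([.541,-.154]);L=np.array([-.805,.593])
p=c+L*.06;print(p,plan([*p,.30],-36.4),get_obs()["tcp_pos"])
E
```

```text
[ 0.4927  -0.11842] (array([-0.001, -0.317, -0.006]), np.float64(0.002), 'xang', np.float64(-36.22), 'tilt', array([-0.001,  0.   , -1.   ])) [ 0.45538425 -0.16959928  0.29886842]
```

Call:
play_rows:
  commands:
    - [[1,0,-0.32,0,0],[1,0,-0.32,0,0],[1,0,-0.32,0,0],[1,0,-0.32,0,0]]

```text
clock: 3.0
tcp_pos: [0.4927, -0.1196, 0.2988]
orientation: [2.985, -0.979, -0.001]
contact_force: [0.0, -1.4, 0.3]
grip_width: 0.0002
gripper_force: 0.0
```

```bash
python3 - <<'E'
from h import *
o=get_obs();f=viewer.grab_frame("wrist");M=w2c(f,o);print(o["tcp_pos"])
c=np.array([.541,-.154]);L=np.array([-.805,.593]);X=np.array([-L[1],L[0]])
for d in viewer.trace(f,"short_lever"):
    ys,xs=np.nonzero(d["pixels"]);P=atz(f,np.c_[xs,ys],M,.148)[:,:2]-c
    print(d["score"],d["rect"],"L",np.percentile(P@L,[1,99]),"X",np.percentile(P@X,[1,50,99]))
im=np.ascontiguousarray(f["pixels"][...,::-1])
for q in np.arange(-.04,.021,.01):
    u=proj(f,[(*(c+L*q),.148)],M)[0];print(q,u.round());cv2.circle(im,tuple(int(v) for v in u),2,(0,0,255),-1)
cv2.imwrite("pics/w1.png",im)
E
```

```text
[ 0.49270494 -0.11956334  0.29881358]
0.79 [289.0, 102.1, 348.5, 172.6] L [-0.02467897  0.04323511] X [-0.02758634 -0.00063064  0.02556922]
0.51 [461.9, 72.2, 560.3, 133.5] L [-0.04615341  0.00830554] X [0.13469509 0.18584027 0.23173399]
-0.04 [321.  82.]
-0.03 [321.  93.]
-0.019999999999999997 [321. 104.]
-0.009999999999999995 [321. 115.]
6.938893903907228e-18 [321. 126.]
0.010000000000000009 [321. 136.]
0.02000000000000001 [321. 147.]
```

View pics/w1.png

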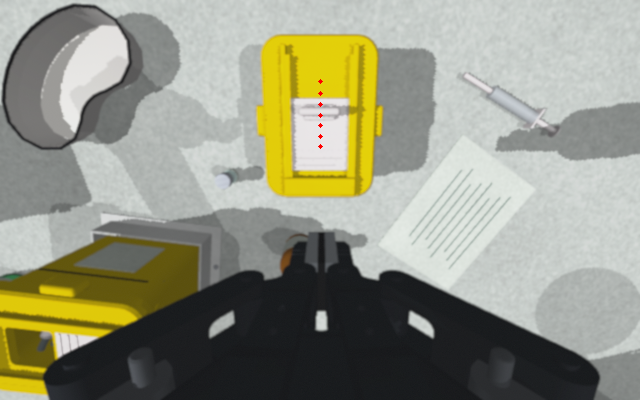

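The lid sits squarely in the wrist view. The lever's tab is at rows 104–117 and about column 320, i.e. its centre is at L≈−15 mm, which fits the 76 mm plate (rows 98–170). I'll descend on the hood side.

Call:
play_rows:
  commands:
    - [[1,0.145,0,0.2,0],[1,0.145,0,0.4,0],[1,0.145,0,0.6,0],[1,0.145,0,0.75,0],[1,0.145,0,0.825,0],[1,0.145,0,0.825,0],[1,0.145,0,0.825,0]]

```text
clock: 3.68
tcp_pos: [0.5152, -0.1368, 0.134]
orientation: [2.983, -0.982, -0.003]
contact_force: [0.1, 0.1, 0.9]
grip_width: 0.0001
gripper_force: 0.0
```

Call:
play_rows:
  commands:
    - [[1,0.06,0,0,0],[1,0.1,0,0,0],[1,0.14,0,0,0],[1,0.18,0,0,0],[1,0.22,0,0,0],[1,0.26,0,0,0],[1,0.3,0,0,0],[1,0.34,0,0,0],[1,0.37,0,0,0],[1,0.39,0,0,0],[1,0.39,0,0,0]]

```text
clock: 4.6
tcp_pos: [0.5799, -0.182, 0.1343]
orientation: [2.985, -0.98, 0.001]
contact_force: [0.2, 0.0, 0.1]
grip_width: 0.0
gripper_force: 0.0
```

```bash
python3 - <<'E'
from h import *
o=get_obs();f=viewer.grab_frame("wrist");M=w2c(f,o);print(o["tcp_pos"],o["contact_force"])
c=np.array([.541,-.154]);L=np.array([-.805,.593]);print((o["tcp_pos"][:2]-c)@L)
save(f,"w2.png")
E
```

```text
[ 0.57992256 -0.18198774  0.13428236] [0.24775742 0.01785535 0.07419365]
-0.04792939205097321
```

View pics/w2.png

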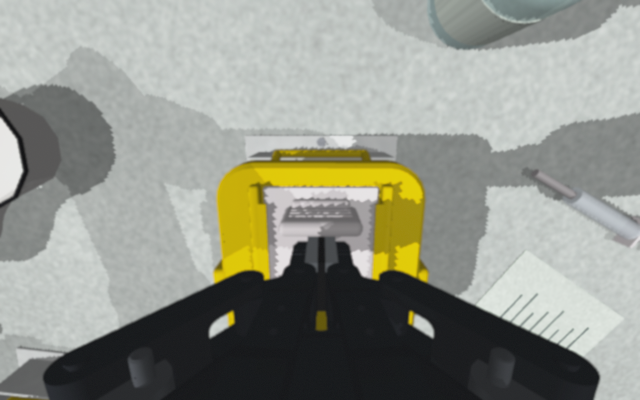

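The plate has moved back, with the tab at rows 200–235 just ahead of the fingers. A small plate-to-frame gap remains at row 188. I'll push on to the stop in small steps.

Call:
play_rows:
  commands:
    - [[1,0.015,0,0,0],[1,0.03,0,0,0],[1,0.03,0,0,0],[1,0.03,0,0,0]]

```text
clock: 4.98
tcp_pos: [0.584, -0.1849, 0.1343]
orientation: [2.985, -0.979, 0.001]
contact_force: [-0.1, -0.8, 0.3]
grip_width: 0.0
gripper_force: 0.0
```

Call:
play_rows:
  commands:
    - [[1,0.01,0,0,0],[1,0.02,0,0,0],[1,0.02,0,0,0]]

```text
clock: 5.23
tcp_pos: [0.5858, -0.1862, 0.1339]
orientation: [-2.985, 0.978, 0.006]
contact_force: [-5.0, 3.8, 2.7]
grip_width: 0.0001
gripper_force: 2.8
```

The stop is reached: 6 N at L=−55 mm, as predicted. I'll retreat and go to the tall bin.

Call:
play_rows:
  commands:
    - [[1,-0.1,0,0,0],[1,-0.12,0,0,0],[1,-0.12,0,-0.2,0],[1,-0.12,0,-0.4,0],[1,-0.12,0,-0.6,0],[1,-0.12,0,-0.85,0],[1,-0.12,0,-0.85,0],[1,-0.12,0,-0.85,0]]

```text
clock: 5.9
tcp_pos: [0.5702, -0.1735, 0.309]
orientation: [-2.985, 0.979, -0.014]
contact_force: [-0.5, 0.0, -0.1]
grip_width: 0.0001
gripper_force: 0.0
```

```bash
python3 - <<'E'
from h import *
c=np.array([.517,.18]);L=np.array([.705,.709])
p=c-L*.105;print(p,plan([*p,.305],45.2))
E
```

```text
[0.442975 0.105555] (array([-1.339, -0.747,  0.011]), np.float64(-0.906), 'xang', np.float64(-36.33), 'tilt', array([ 0.009, -0.002, -1.   ]))
```

Call:
play_rows:
  commands:
    - [[1,-0.67,-0.37,0,0],[1,-0.67,-0.37,0,0],[1,-0.67,-0.37,0,0],[1,-0.67,-0.37,0,0],[1,-0.67,-0.37,0,0]]

```text
clock: 6.32
tcp_pos: [0.5011, -0.0276, 0.3034]
orientation: [-2.989, 0.966, 0.004]
contact_force: [0.6, -0.2, 0.4]
grip_width: 0.0
gripper_force: 0.0
```

Call:
play_rows:
  commands:
    - [[1,-0.67,-0.375,0,-0.906],[1,-0.67,-0.375,0,-0.906],[1,-0.67,-0.375,0,-0.906],[1,-0.67,-0.375,0,-0.906],[1,-0.67,-0.375,0,-0.906],[1,-0.67,-0.375,0,-0.906],[1,-0.67,-0.375,0,-0.906],[1,-0.67,-0.375,0,-0.906],[1,-0.67,-0.375,0,-0.906],[1,-0.67,-0.375,0,-0.906],[1,-0.67,-0.375,0,-0.906],[1,-0.67,-0.375,0,-0.906]]

```text
clock: 7.32
tcp_pos: [0.44, 0.1051, 0.3031]
orientation: [-2.896, -1.216, 0.003]
contact_force: [-0.1, 0.3, 0.1]
grip_width: 0.0
gripper_force: 0.0
```

```bash
python3 - <<'E'
from h import *
c=np.array([.517,.18]);L=np.array([.705,.709]);p=c-L*.105
o=get_obs();f=viewer.grab_frame("wrist");M=w2c(f,o);print(o["tcp_pos"],plan([*p,.305],45.2,o))
im=np.ascontiguousarray(f["pixels"][...,::-1])
for q in np.arange(-.1,.001,.01):
    u=proj(f,[(*(c+L*q),.233)],M)[0];print(round(q,2),u.round());cv2.circle(im,tuple(int(v) for v in u),2,(0,0,255),-1)
cv2.imwrite("pics/w3.png",im)
E
```

```text
[0.44002495 0.10508084 0.3030816 ] (array([ 0.012,  0.009, -0.01 ]), np.float64(0.004), 'xang', np.float64(45.56), 'tilt', array([-0.002, -0.   , -1.   ]))
-0.1 [324. 200.]
-0.09 [324. 187.]
-0.08 [324. 174.]
-0.07 [324. 160.]
-0.06 [324. 146.]
-0.05 [325. 132.]
-0.04 [325. 117.]
-0.03 [325. 102.]
-0.02 [325.  87.]
-0.01 [325.  71.]
-0.0 [325.  55.]
```

View pics/w3.png

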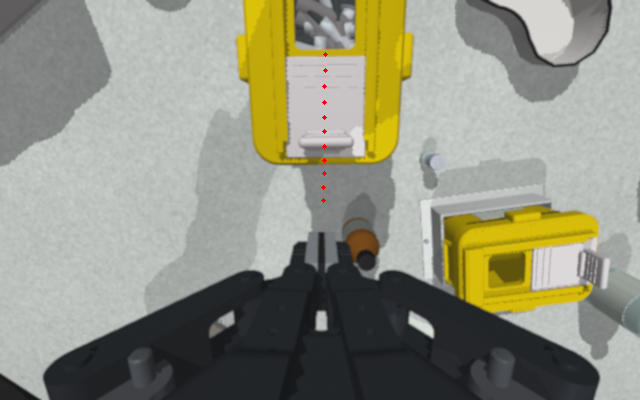

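The tall tab is at rows 134–148, column 326 (trailing face at L≈−60 mm). The short bin's opening shows clear at (507,270). I'll descend behind the tab and push.

Call:
play_rows:
  commands:
    - [[1,0,0.01,0.15,0],[1,0,0.01,0.3,0],[1,0,0.01,0.4,0],[1,0,0.01,0.42,0],[1,0,0.01,0.42,0]]

```text
clock: 7.78
tcp_pos: [0.4405, 0.1038, 0.2187]
orientation: [-2.9, -1.206, 0.006]
contact_force: [0.9, -0.8, -0.4]
grip_width: -0.0
gripper_force: 0.0
```

Call:
play_rows:
  commands:
    - [[1,0.06,0,0,0],[1,0.11,0,0,0],[1,0.15,0,0,0],[1,0.19,0,0,0],[1,0.23,0,0,0],[1,0.27,0,0,0],[1,0.31,0,0,0],[1,0.35,0,0,0],[1,0.39,0,0,0],[1,0.43,0,0,0],[1,0.43,0,0,0]]

```text
clock: 8.7
tcp_pos: [0.5032, 0.167, 0.2204]
orientation: [-2.899, -1.209, -0.002]
contact_force: [0.3, 0.5, 1.2]
grip_width: 0.0002
gripper_force: 0.0
```

Call:
play_rows:
  commands:
    - [[1,0.02,0,0,0],[1,0.04,0,0,0],[1,0.06,0,0,0],[1,0.06,0,0,0]]

```text
clock: 9.03
tcp_pos: [0.5109, 0.1745, 0.2203]
orientation: [-2.9, -1.208, -0.001]
contact_force: [-0.2, 0.7, 0.4]
grip_width: 0.0001
gripper_force: 0.0
```

Call:
play_rows:
  commands:
    - [[1,0.015,0,0,0],[1,0.03,0,0,0],[1,0.03,0,0,0],[1,0.03,0,0,0]]

```text
clock: 9.37
tcp_pos: [0.5152, 0.1786, 0.2204]
orientation: [-2.9, -1.208, -0.002]
contact_force: [0.1, -0.1, 0.4]
grip_width: 0.0001
gripper_force: 0.0
```

Call:
play_rows:
  commands:
    - [[1,0.015,0,0,0],[1,0.03,0,0,0],[1,0.03,0,0,0],[1,0.03,0,0,0]]

```text
clock: 9.7
tcp_pos: [0.5183, 0.1816, 0.22]
orientation: [2.899, 1.207, -0.004]
contact_force: [-3.7, -3.5, 3.1]
grip_width: 0.0001
gripper_force: 2.6
```

```bash
python3 - <<'E'
from h import *
o=get_obs();f=viewer.grab_frame("wrist");print(o["tcp_pos"],o["contact_force"])
print((o["tcp_pos"][:2]-[.517,.18])@[.705,.709]);save(f,"w4.png")
E
```

```text
[0.51830888 0.18164928 0.21996314] [-3.68970854 -3.51790956  3.08219429]
0.002092101411007326
```

View pics/w4.png

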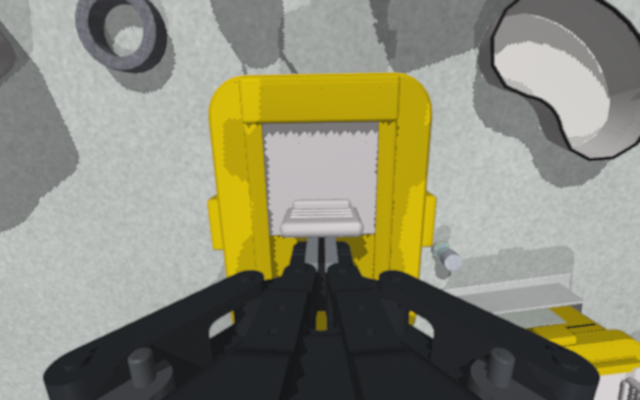

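The plate reaches up to the hood, with the tab at rows 200–235, but 5 N could be either the lip or the stop. I'll push firmer.

Call:
play_rows:
  commands:
    - [[1,0.01,0,0,0],[1,0.02,0,0,0],[1,0.02,0,0,0],[1,0.02,0,0,0]]

```text
clock: 10.08
tcp_pos: [0.5184, 0.1816, 0.2196]
orientation: [2.897, 1.204, -0.016]
contact_force: [-14.2, -11.8, 11.7]
grip_width: -0.0
gripper_force: 9.0
```

Call:
play_rows:
  commands:
    - [[1,0.01,0,0,0],[1,0.02,0,0,0],[1,0.02,0,0,0],[1,0.02,0,0,0]]

```text
clock: 10.42
tcp_pos: [0.5186, 0.1815, 0.2192]
orientation: [2.895, 1.201, -0.029]
contact_force: [-24.0, -19.6, 21.2]
grip_width: -0.0
gripper_force: 15.6
```

Call:
play_rows:
  commands:
    - [[1,-0.1,0,0,0],[1,-0.2,0,0,0],[1,-0.3,0,0,0],[1,-0.4,0,-0.1,0],[1,-0.5,0,-0.3,0],[1,-0.6,0,-0.42,0],[1,-0.6,0,-0.42,0],[1,-0.6,0,-0.42,0]]

```text
clock: 11.08
tcp_pos: [0.4411, 0.1028, 0.3061]
orientation: [2.899, 1.205, 0.008]
contact_force: [0.7, -0.3, -1.1]
grip_width: 0.0001
gripper_force: 0.0
```

```bash
python3 lid.py; python3 - <<'E'
from h import *
o=get_obs();f=viewer.grab_frame("wrist");M=w2c(f,o);print(o["tcp_pos"])
im=np.ascontiguousarray(f["pixels"][...,::-1]);c=np.array([.517,.18]);L=np.array([.705,.709])
for q in np.arange(-.06,.081,.02):
    u=proj(f,[(*(c+L*q),.233)],M)[0];print(round(q,2),u.round())
cv2.imwrite("pics/w5.png",cv2.resize(im[0:220,200:450],None,fx=2.6,fy=2.6,interpolation=2))
E
```

```text
tall c [0.555 0.185] wh [0.115 0.184] closing dir [-0.022  1.   ]
[(-85, 9, 125), (-81, 10, 126), (-77, 10, 124), (-73, 8, 120), (-69, 8, 122), (-65, 35, 112), (-61, 50, 102), (-57, 77, 104), (-53, 127, 109), (-49, 139, 113), (-45, 180, 123), (-41, 184, 124), (-37, 178, 123), (-33, 179, 120), (-29, 179, 120), (-25, 179, 119), (-21, 153, 121), (-17, 141, 122), (-13, 124, 120), (-9, 106, 114), (-5, 90, 111), (-1, 65, 120), (3, 42, 124), (7, 32, 126), (11, 13, 129), (15, 11, 128), (19, 9, 128), (23, 13, 128), (27, 11, 124), (31, 10, 121), (35, 13, 115), (39, 37, 108), (43, 49, 102), (47, 87, 107), (51, 105, 111), (55, 123, 110), (59, 135, 113), (63, 186, 119), (67, 180, 123), (71, 168, 131), (75, 134, 128), (79, 118, 127), (83, 96, 119)]
end [[290.89984049 214.36804143]]
end [[233.47090112 214.36810276]]
short c [ 0.541 -0.154] wh [0.137 0.175] closing dir [-0.805  0.593]
short real closing [ 0.80484   -0.5934919]
[(-85, 157, 131), (-81, 12, 134), (-77, 10, 140), (-73, 10, 130), (-69, 11, 87), (-65, 9, 138), (-61, 10, 124), (-57, 11, 146), (-53, 9, 146), (-49, 10, 147), (-45, 11, 148), (-41, 10, 147), (-37, 11, 147), (-33, 10, 146), (-29, 11, 143), (-25, 12, 147), (-21, 12, 145), (-17, 10, 147), (-13, 11, 143), (-9, 12, 139), (-5, 163, 138), (-1, 184, 132), (3, 140, 82), (7, 144, 81), (11, 142, 81), (15, 143, 81), (19, 139, 81), (23, 139, 82), (27, 142, 81), (31, 143, 81), (35, 143, 80), (39, 142, 82), (43, 136, 79), (47, 176, 131), (51, 180, 145), (55, 175, 122), (59, 178, 141), (63, 180, 142), (67, 181, 142), (71, 179, 144), (75, 176, 136), (79, 165, 108), (83, 161, 104)]
end [[396.62574665 204.09260102]]
end [[364.13730493 246.79084865]]
[0.44065712 0.1031207  0.30480722]
-0.06 [321. 145.]
-0.04 [321. 116.]
-0.02 [321.  86.]
0.0 [321.  54.]
0.02 [321.  21.]
0.04 [321. -14.]
0.06 [321. -52.]
0.08 [321. -91.]
```

View pics/w5.png

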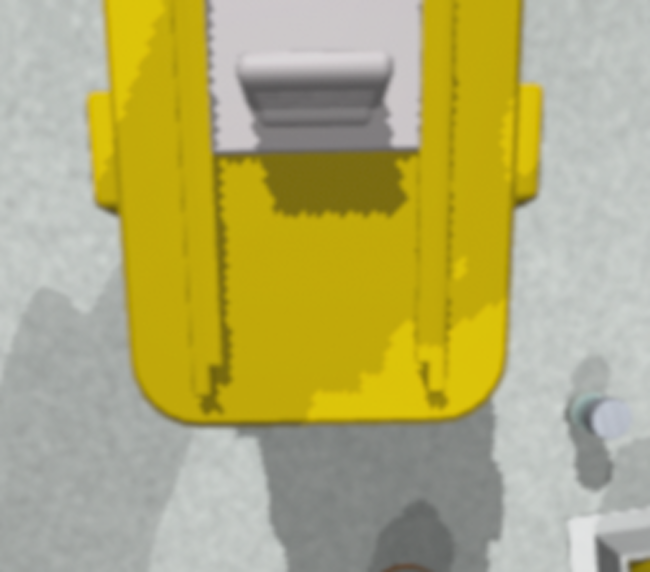

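```bash
python3 - <<'E'
from h import *
o=get_obs();f=viewer.grab_frame("wrist");M=w2c(f,o)
c=np.array([.517,.18]);L=np.array([.705,.709])
g=cv2.cvtColor(f["pixels"],cv2.COLOR_RGB2HSV)[:,:,1].astype(int)
for col in(288,356):
    s=g[:,col] if col!=356 else g[:,355]
    ch=[i for i in range(20,200) if abs(s[i+1]-s[i-1])>60];print(col,ch)
for v,z in((57.7,.2035),(162.7,.2),(162.7,.195)):print(v,(atz(f,[310,v],M,z)[0,:2]-c)@L)
E
```

```text
288 [57, 58, 59, 60, 161, 162, 163, 164]
356 [56, 57, 58, 161, 162, 163]
57.7 0.002923127656533727
162.7 -0.07751820543116061
162.7 -0.07822810918123822
```

The plate's edge now sits 80.5 mm from the lid's edge, against about 4.5 mm at the open stop. That is a travel of about 76 mm, so the slide is locked.

```bash
python3 -c "
from h import *
print(r.hand_in())"
```

```text
the job is handed in; nothing more can be done
None
```

The job is handed in, though no verdict came back: by my measurements the tall bin's slide is locked at about 76 mm of travel, and the short bin's is at its open stop with the opening clear.

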